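# Snap down the sprung rest, prove it and stand the tin on it

### The arm

A 6-joint arm with a two-finger parallel gripper is mounted at the origin on the work surface. World frame = base frame: x ahead of the robot, y to its left, z up, the work surface at z = 0. Lengths are in m, angles in rad, forces in N, time in s.
With the tool pointing down it reaches from about 0.35 to 0.975 m from the base axis. Payload 4.9 kg.
Tool frame: the origin (TCP) lies at the very end of the fingers, on their centre line; the grasp point (between the pads) lies 19 mm behind it (manip.hold_point_z is the distance from the TCP to the grasp point, in m); z points along the fingers, x is the direction in which the jaws open and shut, and the axes are right-handed (so a half turn about z gives the same grasp; the last joint's range is limited). The gripper opens to 85 mm and grips with 20 to 120 N. Pads are 22 mm wide; open, the fingers measure 114 mm over their backs; the gripper's body (76 mm by 85 mm) begins 54 mm behind the grasp point. The pads swing forward as they close: fully open they stand 13 mm farther back than shut.
Start: joints at [-1.295, 0.053, 1.613, -0, 1.476, -0.119], TCP at [0.24, -0.577, 0.231] pointing down, gripper open.
Joint ranges: [-3.01, 3.01], [-1.01, 2.22], [0.06, 2.58], [-1.02, 4.17], [0.09, 2.62], [-3.14, 3.14]. Speed limits (rad/s): [2.57, 2.57, 3.14, 3.14, 3.14, 3.14].

### API

Orientations are given as a unit quaternion [w, x, y, z].
In Python, from plant import manip gives the robot as it stands.
- The arm moves only by the shell command python3 -m handwheel 'ROWS' [OPENING]. ROWS is JSON, a list of rows, each an object of numbers: "dx", "dy", "dz": the shift along the tool's x, y, z in m; "ax", "ay", "az": the turn, a rotation vector about the tool's x, y, z in rad. In form: [{"dx": .., "dy": .., "dz": .., "ax": .., "ay": .., "az": ..}, ...]. A call has 1 to 5 rows; each row is the pose to reach, as a shift and turn from the pose commanded when the call began, along the tool's axes at that moment; what a row does not reach only later rows make up. A row lasts 1/8 s, in which the tool goes at most 62.5 mm and 10.7 degrees, less where a joint would pass 70% of its speed; a pose out of reach is approached as far as the arm can. A call with a gripper value outside its range is refused whole. OPENING is the closure in counts, from 0 (fully open) to 255 (shut), set as the call begins (- or left out, the last holds). The fingers move at their own pace and stop on an object; the grip force is fixed at half the most. Time passes only in rows, so rows that repeat a pose let the fingers close. It gives the time, the measured TCP pose, the force and the opening at its end, in the units of the state.
- manip.state(): the state, without advancing time (a new reading comes with each control period).
- manip.grab_frame(name): name is "scene" or "top" or "wrist"; returns a dict with "image" (420x560x3 uint8, blue, green, red), "z_map" (420x560 float32, m along the optical axis (not along the pixel's ray), 0 where there is no reading), "K" (3x3 intrinsics, pixels), "xyz" and "rotation" of the camera in the world. Camera axes: x right, y up, looking along -z (the intrinsics and any distortion apply to the point x, -y, -z); pixel columns grow to the right and rows downward; lengths in m; the calibration is good to about 2 mm. The wrist camera is an equidistant fisheye: a pixel r from the principal point sees the ray r / f radians off the axis. A picture is of the moment at which its call begins.
- manip.job_done(): hands the job in, once; it reports no verdict.
The state is a dict: "time": time; "joint_pos": joint angles; "joint_vel": joint speeds; "joint_efforts": joint torques, N m; "tool_pos": TCP position; "tool_rot": TCP orientation; "contact_force": force on the tool from outside, world axes, zero at the start; "ft_torque": the same for the moment, N m; "gripper_width": opening from 0.0 (shut) to 1.0 (fully open).
Only numpy, scipy, OpenCV 4.12 (cv2) and the standard library are available. Lean on these libraries where they do the work, as an engineer would, in place of code of your own. Each camera call takes 0.05 s, during which the arm holds its last target.

### The job

Fold the yellow sprung rest down towards you, past the point where its spring gives way, until it snaps to its lower stop, and take your hand off it; then prove that it holds by pressing down on its front half with a steady 12 N or so for a good second. Finally stand the steel tin with the blue lid gently upright on the middle of the rest and let go. Never push on the rest or its bracket with more than 20 N at any time, and leave the other things on the ledge where they are.

Things in the scene. Friction and masses are not known exactly. Their poses are not given: they have to be found in the camera images.
- bracket: Dark steel bracket screwed to the ledge, carrying the yellow fold-down rest. Base plate 170 x 175 x 6 mm (x -130 to +40 mm). Origin on the ledge straight below the hinge; x points away from the robot (turned up to 0.35 rad), the rest folds down to -x, y runs along the hinge, z up. Posts beside the flap (66 to 87 mm either side of its middle, x within 21 mm) end 11 mm above the true hinge.
- hinge (a point): Nominal middle of the hinge line, 70 mm above the ledge, fixed to the bracket (same axes). The hinge runs along y, but its carriage was set by hand: the true hinge, and the whole flap with it, is anywhere up to 10 mm higher or lower than this point. That offset is NOT in any reading; feel for it (or look).
- seat (a point): Fixed to the bracket: nominal centre of the lowered flap's top face, where the tin goes: 67 mm in front (-x) of the hinge and 74 mm above the ledge, with the same unknown 10 mm up or down. The front half of the flap is from here to its free edge.
- flap (a joint): Flap angle, rad: stowed 0 (leaning 0.08 back, to +x), 0.08 vertical, level at rest on the lower stop 1.65, more when pressed. The over-centre spring drives it back below 0.75 and down above. Opening it takes 0.9 N m at 0 (7 N at the free edge, 18 N at 50 mm from the hinge), 0.6 at 0.45, nil at 0.75. Damping 0.2 N m s/rad. The hinge sits on rubber: pressed down, the lowered flap sinks 1 mm per 3.3 N, level.
- free_edge (a point): Fixed to the bracket, not to the flap: nominal middle of the free edge of the lowered flap, 126 mm in front of the hinge. The flap is a flat yellow plate 120 mm wide (y), 8 mm thick, from 4 to 126 mm from the hinge line, which lies in the middle of its thickness. Stowed it stands up with clear room behind it (+x) for a finger, above the 6 mm base plate.
- tin: Steel tin with a blue press-on lid: round, 60 mm across, 56 mm tall, about 0.22 kg, standing loose on the ledge. Origin at the centre of its underside, z up. The one to be stood on the rest.
- green_tin: Bystander: all-green tin, 60 mm across, 56 mm tall, standing on the ledge; origin at the centre of its underside. Tin and green tin may be on either side.
- bottle: Bystander: closed white plastic bottle with a red cap, 68 mm across, 200 mm tall; origin at the centre of its underside.
- brush: Bystander: wooden shoe brush 150 x 50 x 43 mm lying bristles down, long side along its x; origin at the centre of its underside.
- carton: Bystander: cardboard carton 80 x 100 x 60 mm; origin at the centre of its underside.
- jar: Bystander: amber jar with a black cap, 64 mm across, 80 mm tall; origin at the centre of its underside.

How it is judged:
By the outcome, as a careful person would: the job done as asked, in the order asked, and still so for the second after the job is handed in, with the robot touching nothing.
It also fails if it takes over 72 s, if anything falls off the work surface, if the arm or the gripper's body presses on something with over 40 N, if the wrist force passes 120 N, or if a joint passes its speed limit or range.

## Working session

There is one attempt and no reset: what is moved stays moved. The work goes in short steps, Python scripts to look and compute and a shell command to move; the robot and the scene stay as the last step left them, time stands still between calls to the robot, and variables do not carry over. Pictures are saved under pics/ and viewed, and the job is handed in when it is done.

```bash
ls; mkdir -p pics; cat > h.py <<'E'
import numpy as np, cv2
from scipy.spatial.transform import Rotation as R
from plant import manip
def rot(q): return R.from_quat([q[1],q[2],q[3],q[0]])
def camrot(f):
    r=np.array(f["rotation"],float)
    return r if r.shape==(3,3) else rot(r).as_matrix()
def cloud(f):
    z=f["z_map"]; K=np.array(f["K"]); h,w=z.shape
    u,v=np.meshgrid(np.arange(w),np.arange(h))
    p=np.stack([(u-K[0,2])/K[0,0]*z,-(v-K[1,2])/K[1,1]*z,-z],-1)
    return p@camrot(f).T+np.array(f["xyz"])
E
python3 - <<'E'
from h import *
s=manip.state()
for k in s: print(k,np.round(s[k],4))
for n in ["scene","top","wrist"]:
    f=manip.grab_frame(n); cv2.imwrite(f"pics/{n}0.png",f["image"]); np.savez(f"pics/{n}0.npz",**f)
    print(n,np.round(f["K"],1).tolist(),np.round(f["xyz"],3),np.round(f["rotation"],3).tolist(),[k for k in f])
E
```

```text
pics
time 0.0
joint_pos [-1.295   0.0534  1.6143  0.      1.476  -0.119 ]
joint_vel [-0.0014 -0.0001  0.0006  0.0013  0.001  -0.0004]
joint_efforts [-1.50000e-03 -3.93687e+01 -3.70176e+01 -2.00000e-04  7.00000e-03
  0.00000e+00]
tool_pos [ 0.2402 -0.5763  0.2301]
tool_rot [-7.000e-04  8.320e-01 -5.547e-01 -8.000e-04]
contact_force [-0.1108  0.2362 -0.0086]
ft_torque [-0.0149  0.0222  0.0256]
gripper_width 1.0016
scene [[380.5, 0.0, 284.5], [0.0, 380.5, 211.4], [0.0, 0.0, 1.0]] [0.933 0.414 0.991] [0.343, 0.106, 0.269, 0.894] ['image', 'z_map', 'K', 'xyz', 'rotation']
top [[537.3, 0.0, 276.6], [0.0, 537.3, 208.7], [0.0, 0.0, 1.0]] [ 0.37  -0.003  1.701] [-0.701, -0.032, 0.042, 0.711] ['image', 'z_map', 'K', 'xyz', 'rotation']
wrist [[325.2, 0.0, 279.0], [0.0, 325.2, 207.9], [0.0, 0.0, 1.0]] [ 0.303 -0.551  0.374] [0.825, -0.111, 0.074, -0.549] ['image', 'z_map', 'K', 'xyz', 'rotation']
```

View pics/scene0.png

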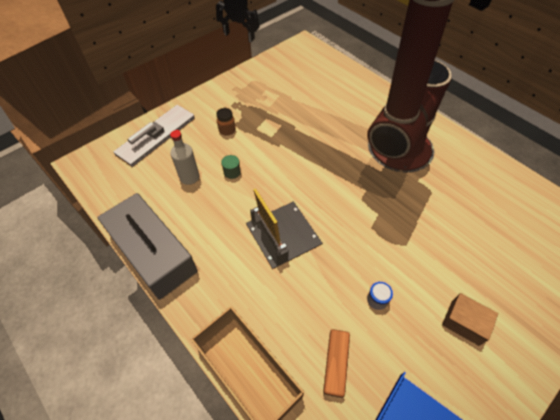

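View pics/top0.png

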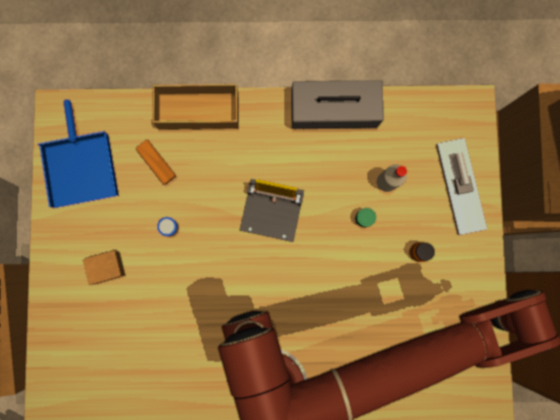

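View pics/wrist0.png

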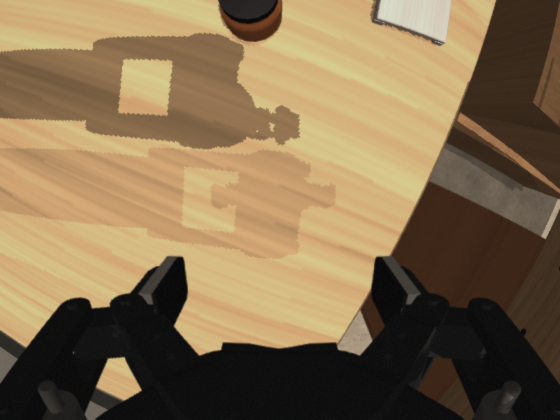

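The scene view shows the bracket at about (285,235), the blue-lidded tin at (381,294) and the green tin at (231,167). The top view has the flap at (277,188), the plate at (272,213), the blue tin at (168,227), the green tin at (366,217) and the bottle at (392,178). Next I measure their positions.

```bash
cat > meas.py <<'E'
from h import *
for n in ["top","scene"]:
    f=dict(np.load(f"pics/{n}0.npz")); P=cloud(f); im=f["image"]; hsv=cv2.cvtColor(im,cv2.COLOR_BGR2HSV)
    valid=f["z_map"]>0
    X,Y,Z=P[...,0],P[...,1],P[...,2]
    table=valid&(X>0.2)&(X<.8)&(Y>-.5)&(Y<.5)&(Z<0.02)
    print(n,"table z med",np.median(Z[table&(abs(Z)<.01)]))
    # flap
    H,S,V=hsv[...,0],hsv[...,1],hsv[...,2]
    reg=valid&(X>.45)&(X<.8)&(Y>-.2)&(Y<.15)
    yel=reg&(H>20)&(H<35)&(S>150)&(Z>.03)
    q=P[yel]; print("yellow",len(q),np.round(q.min(0),3),np.round(q.max(0),3),"top pts",np.round(q[q[:,2]>q[:,2].max()-.01].mean(0),4))
    dark=reg&(V<110)&(S<90)&(Z<.015)&(Z>0)
    c,_=cv2.findContours(dark.astype(np.uint8),cv2.RETR_EXTERNAL,cv2.CHAIN_APPROX_NONE)
    c=max(c,key=cv2.contourArea); r=cv2.minAreaRect(c); bx=cv2.boxPoints(r)
    K=f["K"];Rm=camrot(f)
    def ray(u,v,z):
        d=Rm@np.array([(u-K[0,2])/K[0,0],-(v-K[1,2])/K[1,1],-1]); o=f["xyz"]; return o+d*(z-o[2])/d[2]
    print("plate corners",[np.round(ray(*b,.006)[:2],4).tolist() for b in bx], "n",dark.sum())
    post=reg&(Z>.03)&(S<90)
    q=P[post]; 
    for sg in (q[:,1]>np.median(q[:,1]),q[:,1]<=np.median(q[:,1])): print("post",len(q[sg]),np.round(q[sg].mean(0),3),np.round(q[sg].max(0),3))
    # lid tin
    for nm,m in dict(blue=(H>100)&(H<130)&(S>120)&(Z>.04)&valid&(X>.3)&(X<.6)&(Y>.05)&(Y<.5), green=(H>45)&(H<85)&(S>100)&(Z>.045)&valid).items():
        c,_=cv2.findContours(m.astype(np.uint8),cv2.RETR_EXTERNAL,cv2.CHAIN_APPROX_NONE)
        if not c: print(nm,"none");continue
        c=max(c,key=cv2.contourArea); (u,v),_=cv2.minEnclosingCircle(c)
        print(nm,(u,v),np.round(ray(u,v,.056),4),cv2.boundingRect(c))
    m=valid&(Z>.03)&(X>.3)&(X<.8)&(Y>-.5)&(Y<.5)
    nl,lab=cv2.connectedComponents(m.astype(np.uint8))
    for i in range(1,nl):
        q=P[lab==i]
        if len(q)>60: print("obj",len(q),np.round(q.min(0),3),np.round(q.max(0),3))
E
python3 meas.py
```

```text
top table z med 0.00015436523081091558
yellow 186 [ 0.582 -0.081  0.114] [0.616 0.033 0.198] top pts [ 0.5984 -0.0271  0.1919]
plate corners [[0.4845, 0.089], [0.6086, 0.0614], [0.5707, -0.1038], [0.447, -0.075]] n 1881
post 80 [0.6   0.037 0.068] [0.627 0.061 0.082]
post 81 [ 0.573 -0.085  0.066] [ 0.59  -0.019  0.082]
blue (171.5, 227.5) [0.4899 0.2955 0.056 ] (169, 221, 8, 14)
green (365.77777099609375, 217.0) [ 0.5141 -0.3012  0.056 ] (357, 209, 19, 18)
obj 754 [0.629 0.29  0.032] [0.772 0.415 0.056]
obj 98 [0.598 0.473 0.03 ] [0.725 0.5   0.048]
obj 571 [ 0.599 -0.414  0.03 ] [ 0.667 -0.346  0.209]
obj 711 [ 0.559 -0.109  0.031] [0.627 0.064 0.198]
obj 306 [ 0.486 -0.331  0.03 ] [ 0.546 -0.274  0.067]
obj 315 [0.467 0.281 0.03 ] [0.523 0.341 0.067]
obj 385 [ 0.377 -0.499  0.031] [ 0.439 -0.442  0.09 ]
obj 455 [0.333 0.446 0.03 ] [0.421 0.5   0.069]
scene table z med 0.0008778302576991637
yellow 120 [ 0.585 -0.083  0.183] [0.616 0.032 0.194] top pts [ 0.601  -0.0204  0.1914]
plate corners [[0.5465, -0.0983], [0.4242, -0.0753], [0.4866, 0.0883], [0.5984, 0.0623]] n 1996
post 135 [0.611 0.054 0.061] [0.63  0.063 0.081]
post 135 [ 0.59  -0.055  0.064] [0.616 0.04  0.111]
blue (380.96026611328125, 292.5251159667969) [0.4966 0.3103 0.056 ] (370, 283, 22, 21)
green none
obj 335 [ 0.377 -0.498  0.03 ] [ 0.44  -0.442  0.087]
obj 882 [ 0.603 -0.404  0.03 ] [ 0.667 -0.346  0.204]
obj 291 [ 0.486 -0.335  0.031] [ 0.546 -0.274  0.061]
obj 800 [ 0.568 -0.113  0.03 ] [0.63  0.063 0.194]
obj 462 [0.466 0.281 0.03 ] [0.526 0.339 0.062]
obj 708 [0.335 0.446 0.03 ] [0.425 0.5   0.065]
obj 1398 [0.63  0.287 0.031] [0.771 0.411 0.049]
obj 156 [0.598 0.471 0.03 ] [0.721 0.497 0.044]
```

```bash
cat >> h.py <<'E'
def solve(target, yaw, s=None):
    """tool-axis shift+turn to reach TCP target with tool down, tool x at yaw (world)"""
    s=s or manip.state(); Rc=rot(s["tool_rot"])
    Rt=R.from_matrix(np.array([[np.cos(yaw),np.sin(yaw),0],[np.sin(yaw),-np.cos(yaw),0],[0,0,-1]]))
    d=Rc.inv().apply(np.array(target)-s["tool_pos"]); a=(Rc.inv()*Rt).as_rotvec()
    return np.round(d,4),np.round(a,4)
E
python3 - <<'E'
from h import *
for n in ["top","scene"]:
    f=dict(np.load(f"pics/{n}0.npz")); P=cloud(f); hsv=cv2.cvtColor(f["image"],cv2.COLOR_BGR2HSV)
    X,Y,Z=P[...,0],P[...,1],P[...,2]; H,S,V=cv2.split(hsv)
    reg=(X>.5)&(X<.68)&(Y>-.14)&(Y<.1)
    q=P[reg&(H>18)&(H<36)&(S>130)&(Z>.182)]
    m=q.mean(0); l=cv2.fitLine(q[:,:2].astype(np.float32),cv2.DIST_HUBER,0,.001,.001).ravel()
    t=(q[:,:2]-l[2:])@l[:2]; print(n,len(q),"line",l,"ang",np.arctan2(l[0],l[1]),"mid",l[2:]+l[:2]*(t.min()+t.max())/2,"len",np.ptp(t),"z pct",np.percentile(q[:,2],[5,50,95]))
    # posts in bracket frame guess
    th=-.225;ex=np.array([np.cos(th),np.sin(th)]);ey=np.array([-np.sin(th),np.cos(th)])
    o=np.array([.5926,-.022]); bx=(P[...,:2]-o)@ex; by=(P[...,:2]-o)@ey
    for sg in (1,-1):
        mm=(sg*by>.062)&(sg*by<.095)&(abs(bx)<.03)&(Z>.05)
        q=P[mm]; top=Z[mm]>np.percentile(Z[mm],60)
        print("post",sg,mm.sum(),"z",np.round(np.percentile(Z[mm],[25,50,75,90,97]),4),"bx",np.round([bx[mm].min(),bx[mm].max()],3),"by",np.round([by[mm].min(),by[mm].max()],3))
    print(np.round(manip.state()["tool_pos"],4))
ex=np.array([np.cos(-.225),np.sin(-.225)])
o=np.array([.5926,-.022]); t=o+.06*ex
print(solve([*t,.30],-.225))
E
```

```text
top 141 line [ 0.22844848  0.973556    0.598558   -0.02518567] ang 0.23048373 mid [ 0.59873202 -0.0244441 ] len 0.11757055853077261 z pct [0.18334681 0.18971954 0.19496283]
post 1 70 z [0.0644 0.0686 0.0746 0.0786 0.0814] bx [-0.016  0.017] by [0.063 0.087]
post -1 73 z [0.0638 0.0674 0.074  0.0779 0.0805] bx [-0.016  0.017] by [-0.087 -0.063]
[ 0.2403 -0.5764  0.2303]
scene 148 line [ 0.2253658   0.9742742   0.60211766 -0.01840464] ang 0.22731848 mid [ 0.60034542 -0.02606615] len 0.12014944243952985 z pct [0.18426369 0.19126705 0.19382667]
post 1 118 z [0.0619 0.0646 0.0733 0.0767 0.078 ] bx [-0.015  0.019] by [0.062 0.086]
post -1 56 z [0.0606 0.0642 0.0715 0.0771 0.0789] bx [-0.006  0.019] by [-0.089 -0.062]
[ 0.2403 -0.5764  0.2303]
(array([-0.3416, -0.5873, -0.069 ]), array([-0.001 ,  0.0014, -0.951 ]))
```

```bash
python3 -m handwheel '[{"dx":-0.02,"dy":-0.035,"dz":-0.04},{"dx":-0.05,"dy":-0.085,"dz":-0.07},{"dx":-0.08,"dy":-0.135,"dz":-0.07},{"dx":-0.11,"dy":-0.185,"dz":-0.07},{"dx":-0.14,"dy":-0.235,"dz":-0.07}]' 255
python3 -m handwheel '[{"dx":-0.03,"dy":-0.05},{"dx":-0.06,"dy":-0.10},{"dx":-0.09,"dy":-0.15},{"dx":-0.12,"dy":-0.2},{"dx":-0.15,"dy":-0.25}]' 
python3 - <<'E'
from h import *
print(solve([.592+.06*.974,-.0235-.06*.225,.30],-.227))
E
```

```text
(array([-0.3403, -0.5861, -0.069 ]), array([-0.001 ,  0.0014, -0.949 ]))invalid input at $[0]: expected keys dx, dy, dz, ax, ay, az
invalid input at $[0]: expected keys dx, dy, dz, ax, ay, az
```

```bash
python3 -m handwheel '[{"dx":-0.02,"dy":-0.035,"dz":-0.04,"ax":0,"ay":0,"az":0},{"dx":-0.05,"dy":-0.085,"dz":-0.07,"ax":0,"ay":0,"az":0},{"dx":-0.08,"dy":-0.135,"dz":-0.07,"ax":0,"ay":0,"az":0},{"dx":-0.11,"dy":-0.185,"dz":-0.07,"ax":0,"ay":0,"az":0},{"dx":-0.14,"dy":-0.235,"dz":-0.07,"ax":0,"ay":0,"az":0}]' 255
python3 - <<'E'
from h import *
print(solve([.592+.06*.974,-.0235-.06*.225,.30],-.227))
E
```

```text
time: 0.78
tool_pos: [0.4042, -0.3556, 0.3011]
tool_rot: [-0.0, 0.832, -0.555, 0.0]
contact_force: [0.2, 1.1, 0.2]
gripper_width: 0.003
(array([-0.1995, -0.3497,  0.0012]), array([-1.000e-04, -1.000e-04, -9.493e-01]))
```

```bash
python3 -m handwheel '[{"dx":-0.03,"dy":-0.05,"dz":0,"ax":0,"ay":0,"az":-0.16},{"dx":-0.06,"dy":-0.1,"dz":0,"ax":0,"ay":0,"az":-0.32},{"dx":-0.09,"dy":-0.15,"dz":0,"ax":0,"ay":0,"az":-0.48},{"dx":-0.12,"dy":-0.2,"dz":0,"ax":0,"ay":0,"az":-0.64},{"dx":-0.14,"dy":-0.25,"dz":0,"ax":0,"ay":0,"az":-0.8}]' 
python3 - <<'E'
from h import *
print(solve([.592+.06*.974,-.0235-.06*.225,.30],-.227))
E
```

```text
time: 1.4
tool_pos: [0.5811, -0.1299, 0.3012]
tool_rot: [0.0, 0.983, -0.184, -0.0]
contact_force: [1.3, -2.0, -0.1]
gripper_width: -0.003
(array([ 0.031 , -0.1116,  0.0012]), array([ 1.000e-04, -0.000e+00, -1.429e-01]))
```

```bash
python3 -m handwheel '[{"dx":0.015,"dy":-0.056,"dz":0,"ax":0,"ay":0,"az":-0.143},{"dx":0.031,"dy":-0.1115,"dz":0,"ax":0,"ay":0,"az":-0.143},{"dx":0.031,"dy":-0.1115,"dz":0,"ax":0,"ay":0,"az":-0.143}]' 
python3 - <<'E'
from h import *
print(solve([.592+.06*.974,-.0235-.06*.225,.18],-.227))
f=manip.grab_frame("wrist"); cv2.imwrite("pics/wrist1.png",f["image"])
f=manip.grab_frame("scene"); cv2.imwrite("pics/scene1.png",f["image"])
E
```

```text
time: 1.78
tool_pos: [0.6513, -0.0363, 0.2999]
tool_rot: [-0.0, 0.993, -0.114, -0.001]
contact_force: [-0.7, -0.4, 0.4]
gripper_width: -0.001
(array([-0.0004,  0.001 ,  0.1199]), array([-0.0005,  0.0018, -0.0012]))
```

View pics/wrist1.png

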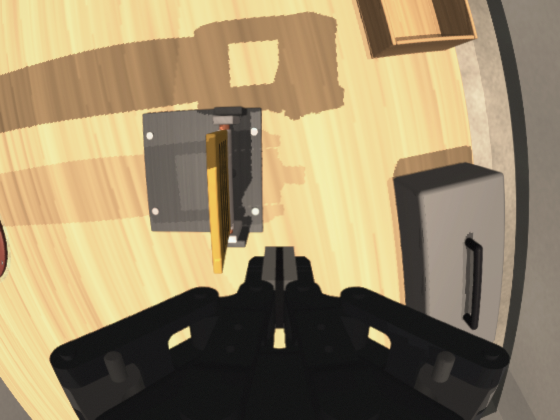

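View pics/scene1.png

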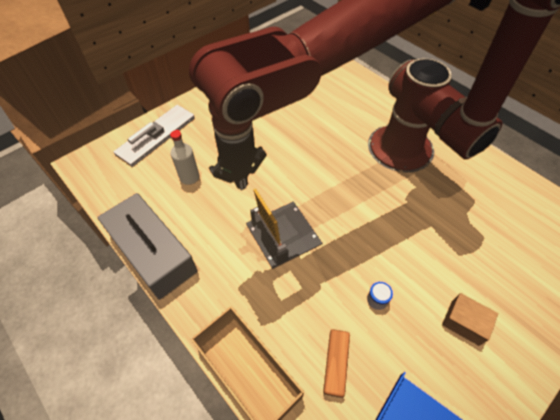

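The wrist view shows the closed fingertips at (280,255), behind and parallel to the yellow flap, which runs from (218,130) to (215,270). Room behind it is clear. I'll descend behind it.

```bash
python3 -m handwheel '[{"dx":0,"dy":0.001,"dz":0.035,"ax":0,"ay":0,"az":0},{"dx":0,"dy":0.001,"dz":0.075,"ax":0,"ay":0,"az":0},{"dx":0,"dy":0.001,"dz":0.11,"ax":0,"ay":0,"az":0},{"dx":0,"dy":0.001,"dz":0.125,"ax":0,"ay":0,"az":0},{"dx":0,"dy":0.001,"dz":0.125,"ax":0,"ay":0,"az":0}]' 
python3 -m handwheel '[{"dx":0,"dy":0,"dz":0,"ax":0,"ay":0,"az":0}]' 
python3 - <<'E'
from h import *
print(solve([.592+.06*.974,-.0235-.06*.225,.175],-.227))
f=manip.grab_frame("wrist"); cv2.imwrite("pics/wrist2.png",f["image"])
E
```

```text
time: 2.5
tool_pos: [0.6491, -0.0413, 0.1755]
tool_rot: [-0.0, 0.993, -0.117, -0.001]
contact_force: [0.1, 0.5, -0.1]
gripper_width: -0.001
time: 2.62
tool_pos: [0.6509, -0.0411, 0.1786]
tool_rot: [0.0, 0.993, -0.117, 0.002]
contact_force: [0.5, 0.3, 0.1]
gripper_width: -0.0
(array([-0.0015, -0.0039,  0.0036]), array([-0.0001, -0.0034, -0.0065]))
```

View pics/wrist2.png

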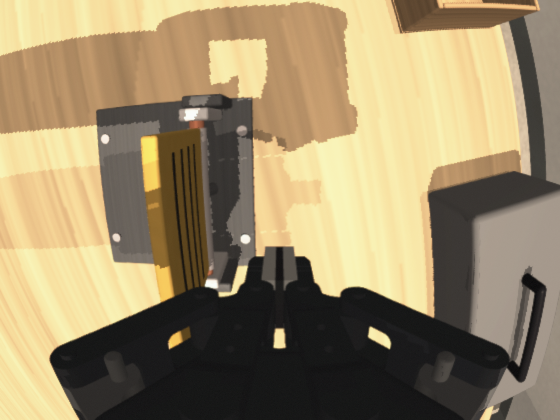

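```bash
python3 -m handwheel '[{"dx":-0.01,"dy":-0.003,"dz":0.002,"ax":0,"ay":0,"az":0},{"dx":-0.018,"dy":-0.003,"dz":0.002,"ax":0,"ay":0,"az":0},{"dx":-0.021,"dy":-0.003,"dz":0.002,"ax":0,"ay":0,"az":0},{"dx":-0.024,"dy":-0.003,"dz":0.002,"ax":0,"ay":0,"az":0},{"dx":-0.026,"dy":-0.003,"dz":0.002,"ax":0,"ay":0,"az":0}]' 
python3 -m handwheel '[{"dx":-0.002,"dy":0,"dz":0,"ax":0,"ay":0,"az":0},{"dx":-0.003,"dy":0,"dz":0,"ax":0,"ay":0,"az":0}]' 
python3 -m handwheel '[{"dx":-0.002,"dy":0,"dz":0,"ax":0,"ay":0,"az":0},{"dx":-0.003,"dy":0,"dz":0,"ax":0,"ay":0,"az":0}]'
```

```text
time: 3.3
tool_pos: [0.6252, -0.0316, 0.1744]
tool_rot: [0.0, 0.993, -0.116, 0.0]
contact_force: [0.4, 0.2, -0.7]
gripper_width: 0.0
time: 3.55
tool_pos: [0.6224, -0.031, 0.1743]
tool_rot: [-0.0, 0.993, -0.116, 0.0]
contact_force: [0.2, -0.9, -0.4]
gripper_width: 0.004
time: 3.8
tool_pos: [0.6194, -0.0302, 0.1743]
tool_rot: [-0.0, 0.993, -0.116, -0.0]
contact_force: [-0.0, -0.3, -1.4]
gripper_width: -0.002
```

```bash
python3 -m handwheel '[{"dx":-0.002,"dy":0,"dz":0,"ax":0,"ay":0,"az":0},{"dx":-0.003,"dy":0,"dz":0,"ax":0,"ay":0,"az":0}]'
python3 -m handwheel '[{"dx":-0.002,"dy":0,"dz":0,"ax":0,"ay":0,"az":0},{"dx":-0.003,"dy":0,"dz":0,"ax":0,"ay":0,"az":0}]'
python3 -m handwheel '[{"dx":-0.002,"dy":0,"dz":0,"ax":0,"ay":0,"az":0},{"dx":-0.003,"dy":0,"dz":0,"ax":0,"ay":0,"az":0}]'
```

```text
time: 4.05
tool_pos: [0.6165, -0.0295, 0.1743]
tool_rot: [-0.0, 0.993, -0.116, -0.0]
contact_force: [-0.1, 0.0, 0.6]
gripper_width: 0.003
time: 4.3
tool_pos: [0.6149, -0.0292, 0.1749]
tool_rot: [0.0, 0.993, -0.116, 0.002]
contact_force: [6.9, -0.8, -2.1]
gripper_width: 0.002
time: 4.55
tool_pos: [0.6124, -0.0286, 0.1752]
tool_rot: [0.0, 0.993, -0.116, 0.003]
contact_force: [6.9, -1.6, -1.9]
gripper_width: -0.003
```

```bash
python3 -m handwheel '[{"dx":-0.004,"dy":0,"dz":0,"ax":0,"ay":0,"az":0},{"dx":-0.008,"dy":0,"dz":0,"ax":0,"ay":0,"az":0},{"dx":-0.012,"dy":0,"dz":0,"ax":0,"ay":0,"az":0},{"dx":-0.016,"dy":0,"dz":0,"ax":0,"ay":0,"az":0}]'
python3 -m handwheel '[{"dx":-0.005,"dy":0,"dz":0.0005,"ax":0,"ay":0,"az":0},{"dx":-0.01,"dy":0,"dz":0.001,"ax":0,"ay":0,"az":0},{"dx":-0.015,"dy":0,"dz":0.002,"ax":0,"ay":0,"az":0}]'
```

```text
time: 5.05
tool_pos: [0.5971, -0.0251, 0.1755]
tool_rot: [0.0, 0.993, -0.116, 0.003]
contact_force: [7.5, -2.7, -1.6]
gripper_width: 0.001
time: 5.42
tool_pos: [0.5825, -0.0217, 0.1737]
tool_rot: [0.0, 0.993, -0.116, 0.003]
contact_force: [7.2, -1.9, 0.6]
gripper_width: -0.001
```

```bash
python3 -m handwheel '[{"dx":-0.006,"dy":0,"dz":0.001,"ax":0,"ay":0,"az":0},{"dx":-0.012,"dy":0,"dz":0.0025,"ax":0,"ay":0,"az":0},{"dx":-0.018,"dy":0,"dz":0.0045,"ax":0,"ay":0,"az":0},{"dx":-0.023,"dy":0,"dz":0.0065,"ax":0,"ay":0,"az":0},{"dx":-0.028,"dy":0,"dz":0.009,"ax":0,"ay":0,"az":0}]'
```

```text
time: 6.05
tool_pos: [0.5546, -0.0151, 0.1647]
tool_rot: [0.0, 0.993, -0.116, 0.002]
contact_force: [3.7, -1.9, 1.3]
gripper_width: -0.0
```

```bash
python3 -m handwheel '[{"dx":-0.006,"dy":0,"dz":0.003,"ax":0,"ay":0,"az":0},{"dx":-0.012,"dy":0,"dz":0.007,"ax":0,"ay":0,"az":0},{"dx":-0.018,"dy":0,"dz":0.012,"ax":0,"ay":0,"az":0},{"dx":-0.024,"dy":0,"dz":0.017,"ax":0,"ay":0,"az":0},{"dx":-0.029,"dy":0,"dz":0.023,"ax":0,"ay":0,"az":0}]'
python3 -m handwheel '[{"dx":0,"dy":0,"dz":0,"ax":0,"ay":0,"az":0}]'
python3 - <<'E'
from h import *
f=manip.grab_frame("scene"); cv2.imwrite("pics/scene3.png",f["image"])
E
```

```text
time: 6.68
tool_pos: [0.5238, -0.0074, 0.1389]
tool_rot: [-0.0, 0.993, -0.116, -0.001]
contact_force: [-0.4, -0.5, -1.0]
gripper_width: -0.001
time: 6.8
tool_pos: [0.5238, -0.0075, 0.1388]
tool_rot: [-0.0, 0.993, -0.116, -0.001]
contact_force: [1.4, -0.8, 0.8]
gripper_width: -0.001
```

View pics/scene3.png

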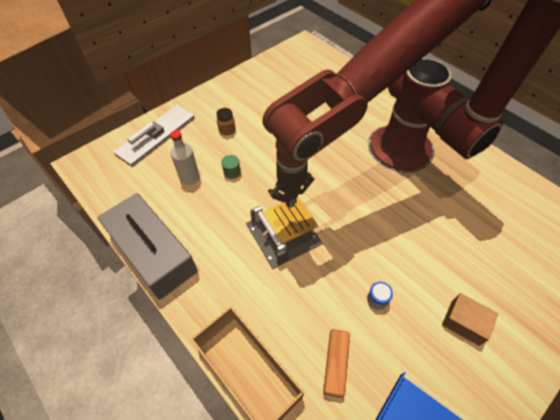

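The scene view shows the flap lying down at about (290,220) and the finger standing clear above it. Force is about zero. Next I measure its height and move over the front half.

```bash
python3 -m handwheel '[{"dx":-0.013,"dy":0,"dz":-0.02,"ax":0,"ay":0,"az":0},{"dx":-0.027,"dy":0,"dz":-0.02,"ax":0,"ay":0,"az":0},{"dx":-0.027,"dy":0,"dz":-0.02,"ax":0,"ay":0,"az":0},{"dx":-0.027,"dy":0,"dz":-0.02,"ax":0,"ay":0,"az":0}]'
python3 - <<'E'
from h import *
th=-.227;ex=np.array([np.cos(th),np.sin(th)]);ey=np.array([-np.sin(th),np.cos(th)]);o=np.array([.592,-.0235])
for n in ["scene","top"]:
    f=manip.grab_frame(n); P=cloud(f); cv2.imwrite(f"pics/{n}4.png",f["image"])
    H,S,V=cv2.split(cv2.cvtColor(f["image"],cv2.COLOR_BGR2HSV))
    bx=(P[...,:2]-o)@ex; by=(P[...,:2]-o)@ey; Z=P[...,2]
    m=(H>18)&(H<36)&(S>130)&(abs(by)<.08)&(bx>-.15)&(bx<.02)&(Z>.04)&(Z<.12)
    if m.sum()>5: print(n,m.sum(),"z",np.percentile(Z[m],[10,50,90]).round(4),"bx",np.percentile(bx[m],[1,99]).round(3),"by",np.percentile(by[m],[1,99]).round(3))
s=manip.state(); p=s["tool_pos"]; print((p[:2]-o)@ex,(p[:2]-o)@ey,p[2],s["contact_force"])
E
```

```text
time: 7.35
tool_pos: [0.4986, -0.0016, 0.1597]
tool_rot: [0.0, 0.993, -0.116, -0.0]
contact_force: [0.4, -0.2, 0.1]
gripper_width: 0.001
scene 891 z [0.0679 0.07   0.0722] bx [-0.126 -0.011] by [-0.06   0.054]
top 152 z [0.0645 0.0689 0.0739] bx [-0.128 -0.104] by [-0.044  0.056]
-0.09572809789800929 0.0003155461940907536 0.15977179503455108 [ 0.28840897 -1.09911627 -0.50766578]
```

```bash
python3 -m handwheel '[{"dx":0,"dy":0,"dz":0.03,"ax":0,"ay":0,"az":0},{"dx":0,"dy":0,"dz":0.055,"ax":0,"ay":0,"az":0},{"dx":0,"dy":0,"dz":0.07,"ax":0,"ay":0,"az":0},{"dx":0,"dy":0,"dz":0.078,"ax":0,"ay":0,"az":0},{"dx":0,"dy":0,"dz":0.078,"ax":0,"ay":0,"az":0}]'
python3 -m handwheel '[{"dx":0,"dy":0,"dz":0.002,"ax":0,"ay":0,"az":0},{"dx":0,"dy":0,"dz":0.003,"ax":0,"ay":0,"az":0}]'
python3 -m handwheel '[{"dx":0,"dy":0,"dz":0.001,"ax":0,"ay":0,"az":0},{"dx":0,"dy":0,"dz":0.002,"ax":0,"ay":0,"az":0}]'
```

```text
time: 8.07
tool_pos: [0.4988, -0.0016, 0.0821]
tool_rot: [-0.0, 0.993, -0.116, -0.0]
contact_force: [-0.2, 0.4, 0.2]
gripper_width: 0.001
time: 8.32
tool_pos: [0.4994, -0.0017, 0.0801]
tool_rot: [0.0, 0.993, -0.116, 0.001]
contact_force: [0.2, -0.3, -1.1]
gripper_width: 0.002
time: 8.57
tool_pos: [0.4989, -0.0016, 0.0775]
tool_rot: [-0.0, 0.993, -0.116, 0.0]
contact_force: [0.1, -0.5, 0.6]
gripper_width: 0.003
```

```bash
Z0='"ax":0,"ay":0,"az":0'; python3 -m handwheel '[{"dx":0,"dy":0,"dz":0.001,"ax":0,"ay":0,"az":0},{"dx":0,"dy":0,"dz":0.002,"ax":0,"ay":0,"az":0}]'
python3 -m handwheel '[{"dx":0,"dy":0,"dz":0.001,"ax":0,"ay":0,"az":0},{"dx":0,"dy":0,"dz":0.0015,"ax":0,"ay":0,"az":0}]'
python3 -m handwheel '[{"dx":0,"dy":0,"dz":0.001,"ax":0,"ay":0,"az":0},{"dx":0,"dy":0,"dz":0.0015,"ax":0,"ay":0,"az":0}]'
```

```text
time: 8.82
tool_pos: [0.4988, -0.0016, 0.0752]
tool_rot: [0.0, 0.993, -0.116, -0.0]
contact_force: [0.9, -0.1, 0.6]
gripper_width: 0.002
time: 9.07
tool_pos: [0.4988, -0.0016, 0.0737]
tool_rot: [-0.0, 0.993, -0.116, -0.0]
contact_force: [0.2, -0.5, -0.0]
gripper_width: -0.004
time: 9.32
tool_pos: [0.4988, -0.0016, 0.0722]
tool_rot: [-0.0, 0.993, -0.116, -0.0]
contact_force: [-0.7, -1.1, -0.1]
gripper_width: 0.002
```

```bash
python3 -m handwheel '[{"dx":0,"dy":0,"dz":0.001,"ax":0,"ay":0,"az":0},{"dx":0,"dy":0,"dz":0.0015,"ax":0,"ay":0,"az":0}]'
python3 -m handwheel '[{"dx":0,"dy":0,"dz":0.001,"ax":0,"ay":0,"az":0},{"dx":0,"dy":0,"dz":0.001,"ax":0,"ay":0,"az":0}]'
python3 -m handwheel '[{"dx":0,"dy":0,"dz":0.001,"ax":0,"ay":0,"az":0},{"dx":0,"dy":0,"dz":0.001,"ax":0,"ay":0,"az":0}]'
```

```text
time: 9.57
tool_pos: [0.4988, -0.0016, 0.0707]
tool_rot: [0.0, 0.993, -0.116, -0.0]
contact_force: [0.2, 0.6, 0.4]
gripper_width: -0.004
time: 9.82
tool_pos: [0.4987, -0.0016, 0.0697]
tool_rot: [-0.0, 0.993, -0.116, -0.0]
contact_force: [0.1, 0.1, 0.2]
gripper_width: 0.003
time: 10.07
tool_pos: [0.4989, -0.0016, 0.0689]
tool_rot: [0.0, 0.993, -0.116, 0.0]
contact_force: [0.8, -0.0, 0.2]
gripper_width: -0.002
```

```bash
python3 -m handwheel '[{"dx":0,"dy":0,"dz":0.001,"ax":0,"ay":0,"az":0},{"dx":0,"dy":0,"dz":0.001,"ax":0,"ay":0,"az":0}]'
python3 -m handwheel '[{"dx":0,"dy":0,"dz":0.001,"ax":0,"ay":0,"az":0},{"dx":0,"dy":0,"dz":0.001,"ax":0,"ay":0,"az":0}]'
python3 -m handwheel '[{"dx":0,"dy":0,"dz":0.001,"ax":0,"ay":0,"az":0},{"dx":0,"dy":0,"dz":0.001,"ax":0,"ay":0,"az":0}]'
```

```text
time: 10.32
tool_pos: [0.499, -0.0016, 0.0681]
tool_rot: [-0.0, 0.993, -0.116, 0.0]
contact_force: [-0.4, 0.2, 3.0]
gripper_width: 0.003
time: 10.58
tool_pos: [0.499, -0.0016, 0.0673]
tool_rot: [0.0, 0.993, -0.116, 0.0]
contact_force: [-2.6, 0.4, 5.6]
gripper_width: 0.002
time: 10.82
tool_pos: [0.499, -0.0016, 0.0666]
tool_rot: [0.0, 0.993, -0.116, -0.0]
contact_force: [-2.2, 0.3, 8.0]
gripper_width: -0.002
```

```bash
python3 -m handwheel '[{"dx":0,"dy":0,"dz":0.001,"ax":0,"ay":0,"az":0},{"dx":0,"dy":0,"dz":0.0017,"ax":0,"ay":0,"az":0}]'
python3 -m handwheel '[{"dx":0,"dy":0,"dz":0,"ax":0,"ay":0,"az":0},{"dx":0,"dy":0,"dz":0,"ax":0,"ay":0,"az":0}]'
```

```text
time: 11.08
tool_pos: [0.499, -0.0016, 0.0654]
tool_rot: [0.0, 0.993, -0.116, -0.0]
contact_force: [-5.3, 0.5, 10.4]
gripper_width: 0.002
time: 11.32
tool_pos: [0.499, -0.0016, 0.0655]
tool_rot: [0.0, 0.993, -0.116, -0.0]
contact_force: [-4.7, 0.8, 11.0]
gripper_width: 0.004
```

```bash
python3 -m handwheel '[{"dx":0,"dy":0,"dz":0.0005,"ax":0,"ay":0,"az":0},{"dx":0,"dy":0,"dz":0.0005,"ax":0,"ay":0,"az":0},{"dx":0,"dy":0,"dz":0.0005,"ax":0,"ay":0,"az":0},{"dx":0,"dy":0,"dz":0.0005,"ax":0,"ay":0,"az":0}]'
for i in 1 2 3 4; do python3 -m handwheel '[{"dx":0,"dy":0,"dz":0,"ax":0,"ay":0,"az":0},{"dx":0,"dy":0,"dz":0,"ax":0,"ay":0,"az":0},{"dx":0,"dy":0,"dz":0,"ax":0,"ay":0,"az":0},{"dx":0,"dy":0,"dz":0,"ax":0,"ay":0,"az":0}]'|grep force; done
```

```text
time: 11.82
tool_pos: [0.4991, -0.0016, 0.0652]
tool_rot: [0.0, 0.993, -0.116, -0.0]
contact_force: [-5.7, 0.3, 10.7]
gripper_width: -0.001
contact_force: [-5.8, -0.7, 12.0]
contact_force: [-5.8, 1.8, 12.1]
contact_force: [-5.4, 0.3, 12.6]
contact_force: [-5.1, 0.3, 11.8]
```

Held at about 12 N (readings 10.7–12.6) for more than 2 s. Now I lift off and head for the tin.

```bash
python3 -m handwheel '[{"dx":0,"dy":0,"dz":-0.004,"ax":0,"ay":0,"az":0},{"dx":0,"dy":0,"dz":-0.03,"ax":0,"ay":0,"az":0},{"dx":0,"dy":0,"dz":-0.08,"ax":0,"ay":0,"az":0},{"dx":0,"dy":0,"dz":-0.135,"ax":0,"ay":0,"az":0},{"dx":0,"dy":0,"dz":-0.135,"ax":0,"ay":0,"az":0}]' 0
python3 - <<'E'
from h import *
print(solve([.4955,.3105,.2],-.227))
f=manip.grab_frame("scene"); cv2.imwrite("pics/scene5.png",f["image"])
th=-.227;ex=np.array([np.cos(th),np.sin(th)]);ey=np.array([-np.sin(th),np.cos(th)]);o=np.array([.592,-.0235])
P=cloud(f)
H,S,V=cv2.split(cv2.cvtColor(f["image"],cv2.COLOR_BGR2HSV))
bx=(P[...,:2]-o)@ex; by=(P[...,:2]-o)@ey; Z=P[...,2]
m=(H>18)&(H<36)&(S>130)&(abs(by)<.08)&(bx>-.15)&(bx<.02)&(Z>.04)&(Z<.12)
print(m.sum(),"z",np.percentile(Z[m],[10,50,90]).round(4),"bx",np.percentile(bx[m],[1,99]).round(3),"by",np.percentile(by[m],[1,99]).round(3))
E
```

```text
time: 14.45
tool_pos: [0.5021, -0.0021, 0.2043]
tool_rot: [0.0, 0.993, -0.116, 0.006]
contact_force: [-0.7, -0.4, 1.2]
gripper_width: 1.0
(array([-0.0786, -0.3026,  0.0037]), array([-0.0009, -0.011 , -0.006 ]))
989 z [0.0678 0.0699 0.072 ] bx [-0.126 -0.012] by [-0.06  0.04]
```

View pics/scene5.png

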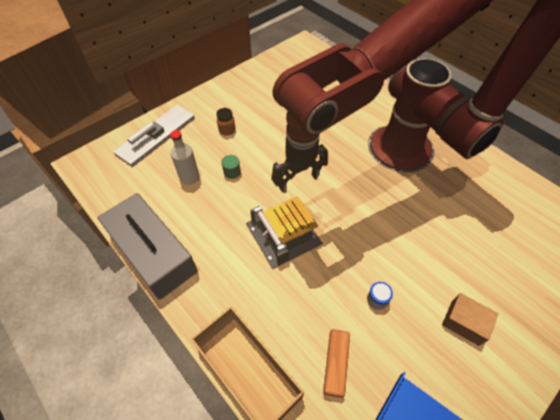

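The rest stays down at (290,220) with the gripper open above it. The blue tin is at (381,294). I'll travel over to the tin.

```bash
python3 -m handwheel '[{"dx":-0.013,"dy":-0.05,"dz":0,"ax":0,"ay":0,"az":0},{"dx":-0.028,"dy":-0.11,"dz":0,"ax":0,"ay":0,"az":0},{"dx":-0.043,"dy":-0.17,"dz":0,"ax":0,"ay":0,"az":0},{"dx":-0.059,"dy":-0.23,"dz":0,"ax":0,"ay":0,"az":0},{"dx":-0.072,"dy":-0.28,"dz":0,"ax":0,"ay":0,"az":0}]'
python3 -m handwheel '[{"dx":-0.0025,"dy":-0.0226,"dz":0,"ax":0,"ay":0,"az":0},{"dx":-0.0025,"dy":-0.0226,"dz":0,"ax":0,"ay":0,"az":0},{"dx":-0.0025,"dy":-0.0226,"dz":0,"ax":0,"ay":0,"az":0}]'
python3 - <<'E'
from h import *
s=manip.state(); print(np.round(s["tool_pos"],4))
f=manip.grab_frame("wrist"); cv2.imwrite("pics/wrist6.png",f["image"])
print(solve([.4955,.3105,.1],-.227))
# fisheye back-projection of lid
K=f["K"]; H,S,V=cv2.split(cv2.cvtColor(f["image"],cv2.COLOR_BGR2HSV))
m=((H>100)&(H<130)&(S>120)).astype(np.uint8)
c,_=cv2.findContours(m,cv2.RETR_EXTERNAL,cv2.CHAIN_APPROX_NONE)
for c in sorted(c,key=cv2.contourArea)[-2:]:
    if cv2.contourArea(c)<100: continue
    c=c.reshape(-1,2).astype(float); d=np.stack([(c[:,0]-K[0,2])/K[0,0],(c[:,1]-K[1,2])/K[1,1]],-1); r=np.linalg.norm(d,axis=1)
    v=np.stack([np.sin(r)*d[:,0]/r,-np.sin(r)*d[:,1]/r,-np.cos(r)],-1)@camrot(f).T
    p=np.array(f["xyz"])+v*((.056-f["xyz"][2])/v[:,2])[:,None]
    (x,y),rad=cv2.minEnclosingCircle(p[:,:2].astype(np.float32)); print("lid",x,y,rad,c.mean(0))
E
```

```text
time: 15.12
tool_pos: [0.4918, 0.2893, 0.1957]
tool_rot: [0.001, 0.993, -0.116, -0.002]
contact_force: [0.4, 0.1, -0.1]
gripper_width: 0.998
time: 15.5
tool_pos: [0.4961, 0.3087, 0.1976]
tool_rot: [0.001, 0.993, -0.117, -0.001]
contact_force: [-0.3, -0.8, 0.2]
gripper_width: 0.997
[0.4961 0.3087 0.1976]
(array([-0.0012, -0.0018,  0.0979]), array([ 0.0011,  0.0006, -0.0077]))
lid 0.6092641353607178 0.46873044967651367 0.02601214125752449 [357.26724138   3.51724138]
lid 0.4953213334083557 0.3100511431694031 0.02962392196059227 [276.29050279 193.1396648 ]
```

View pics/wrist6.png

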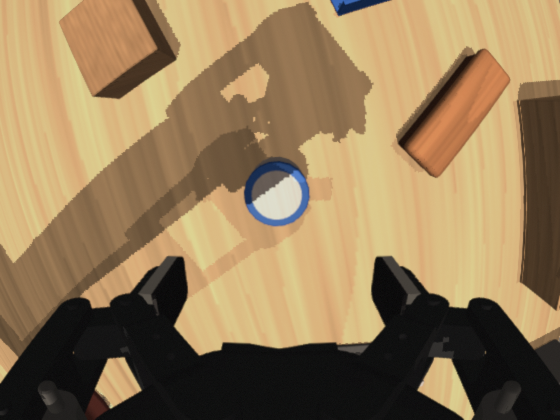

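The wrist view puts the lid at (276,193), centred between the open jaws. The back-projected centre is (0.4953, 0.3100), which agrees with the other views. I'll descend and grip the body below the lid.

```bash
python3 -m handwheel '[{"dx":-0.001,"dy":-0.0015,"dz":0.05,"ax":0,"ay":0,"az":0},{"dx":-0.001,"dy":-0.0015,"dz":0.1,"ax":0,"ay":0,"az":0},{"dx":-0.001,"dy":-0.0015,"dz":0.14,"ax":0,"ay":0,"az":0},{"dx":-0.001,"dy":-0.0015,"dz":0.17,"ax":0,"ay":0,"az":0},{"dx":-0.001,"dy":-0.0015,"dz":0.185,"ax":0,"ay":0,"az":0}]'
python3 -m handwheel '[{"dx":0,"dy":0,"dz":0,"ax":0,"ay":0,"az":0},{"dx":0,"dy":0,"dz":0,"ax":0,"ay":0,"az":0}]'
python3 - <<'E'
from h import *
f=manip.grab_frame("wrist"); cv2.imwrite("pics/wrist7.png",f["image"])
print(manip.hold_point_z, solve([.4953,.310,.010],-.227))
E
```

```text
time: 16.18
tool_pos: [0.4948, 0.3099, 0.0117]
tool_rot: [0.001, 0.993, -0.117, -0.001]
contact_force: [-0.3, -0.5, 1.0]
gripper_width: 0.998
time: 16.42
tool_pos: [0.4969, 0.3119, 0.0153]
tool_rot: [-0.001, 0.993, -0.116, 0.001]
contact_force: [0.4, -1.3, 0.3]
gripper_width: 1.002
0.0187 (array([-0.0012,  0.0025,  0.0056]), array([-0.002 , -0.0026, -0.0063]))
```

View pics/wrist7.png

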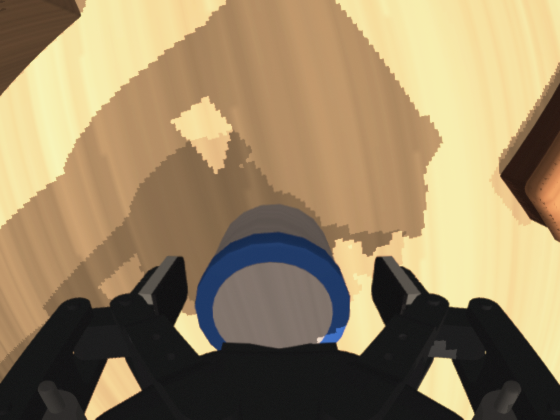

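The tin sits between the pads at (272,290). I'll make a small centring correction and close.

```bash
python3 -m handwheel '[{"dx":0,"dy":0.0015,"dz":0.003,"ax":0,"ay":0,"az":0},{"dx":0,"dy":0.0015,"dz":0.004,"ax":0,"ay":0,"az":0}]'
python3 -m handwheel '[{"dx":0,"dy":0,"dz":0,"ax":0,"ay":0,"az":0},{"dx":0,"dy":0,"dz":0,"ax":0,"ay":0,"az":0},{"dx":0,"dy":0,"dz":0,"ax":0,"ay":0,"az":0},{"dx":0,"dy":0,"dz":0,"ax":0,"ay":0,"az":0},{"dx":0,"dy":0,"dz":0,"ax":0,"ay":0,"az":0}]' 200
python3 -m handwheel '[{"dx":0,"dy":0,"dz":-0.01,"ax":0,"ay":0,"az":0},{"dx":0,"dy":0,"dz":-0.03,"ax":0,"ay":0,"az":0},{"dx":0,"dy":0,"dz":-0.07,"ax":0,"ay":0,"az":0},{"dx":0,"dy":0,"dz":-0.11,"ax":0,"ay":0,"az":0},{"dx":0,"dy":0,"dz":-0.14,"ax":0,"ay":0,"az":0}]'
python3 -m handwheel '[{"dx":0,"dy":0,"dz":0,"ax":0,"ay":0,"az":0},{"dx":0,"dy":0,"dz":0,"ax":0,"ay":0,"az":0},{"dx":0,"dy":0,"dz":0,"ax":0,"ay":0,"az":0}]'
python3 - <<'E'
from h import *
f=manip.grab_frame("wrist"); cv2.imwrite("pics/wrist8.png",f["image"])
f=manip.grab_frame("scene"); cv2.imwrite("pics/scene8.png",f["image"])
E
```

```text
time: 16.73
tool_pos: [0.4954, 0.3103, 0.01]
tool_rot: [-0.0, 0.993, -0.116, 0.0]
contact_force: [0.6, -0.1, 0.6]
gripper_width: 0.999
time: 17.35
tool_pos: [0.4956, 0.3105, 0.0101]
tool_rot: [-0.0, 0.993, -0.116, 0.0]
contact_force: [-0.7, 1.2, 3.9]
gripper_width: 0.682
time: 17.98
tool_pos: [0.4959, 0.3105, 0.153]
tool_rot: [-0.001, 0.993, -0.116, 0.001]
contact_force: [-0.7, 0.2, -2.8]
gripper_width: 0.683
time: 18.35
tool_pos: [0.494, 0.3096, 0.1473]
tool_rot: [0.001, 0.993, -0.116, -0.002]
contact_force: [-0.4, -0.3, -1.8]
gripper_width: 0.679
```

View pics/wrist8.png

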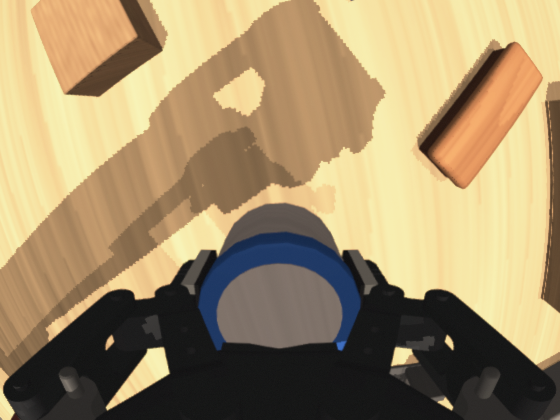

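View pics/scene8.png

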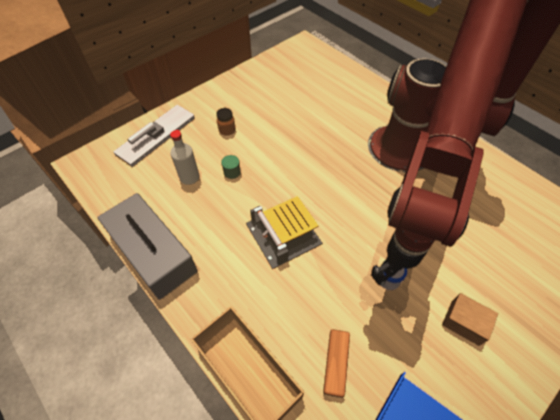

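The tin is held upright between the pads, and the rest is now unobstructed at (285,220). I'll measure its middle from this view.

```bash
python3 - <<'E'
from h import *
th=-.227;ex=np.array([np.cos(th),np.sin(th)]);ey=np.array([-np.sin(th),np.cos(th)]);o=np.array([.592,-.0235])
for n in ["scene","top"]:
    f=manip.grab_frame(n); K=f["K"];Rm=camrot(f)
    if n=="top": cv2.imwrite("pics/top9.png",f["image"])
    H,S,V=cv2.split(cv2.cvtColor(f["image"],cv2.COLOR_BGR2HSV)); P=cloud(f)
    m=((H>18)&(H<36)&(S>130)&(P[...,2]>.055)&(P[...,2]<.09)&(abs(P[...,0]-.53)<.12)&(abs(P[...,1]+.01)<.12)).astype(np.uint8)
    m=cv2.morphologyEx(m,cv2.MORPH_CLOSE,np.ones((7,7)))
    c,_=cv2.findContours(m,cv2.RETR_EXTERNAL,cv2.CHAIN_APPROX_NONE); c=max(c,key=cv2.contourArea).reshape(-1,2)
    d=np.stack([(c[:,0]-K[0,2])/K[0,0],-(c[:,1]-K[1,2])/K[1,1],-np.ones(len(c))],-1)@Rm.T
    p=f["xyz"]+d*((.069-f["xyz"][2])/d[:,2])[:,None]
    r=cv2.minAreaRect(p[:,:2].astype(np.float32)*1000); print(n,m.sum(),"rect mm",r, "z",np.median(P[m>0][:,2]))
    q=p[:,:2]-o; print(" bx",np.round([(q@ex).min(),(q@ex).max()],4),"by",np.round([(q@ey).min(),(q@ey).max()],4))
seat=o-.067*ex; print("seat",seat)
print(solve([*seat,.147],-.227))
E
```

```text
scene 1469 rect mm ((524.2660522460938, -7.837127685546875), (122.36116790771484, 117.50386047363281), 77.00358581542969) z 0.06991418364132462
 bx [-0.1283 -0.0108] by [-0.0612  0.0612]
top 1531 rect mm ((525.0447998046875, -6.5927886962890625), (119.5560531616211, 119.363525390625), 76.98092651367188) z 0.0690669413246785
 bx [-0.1287 -0.0094] by [-0.0584  0.0612]
seat [ 0.52671882 -0.00842128]
(array([0.1047, 0.3024, 0.0016]), array([ 0.0012,  0.0015, -0.006 ]))
```

```bash
python3 -m handwheel '[{"dx":0.01,"dy":0.03,"dz":0,"ax":0,"ay":0,"az":0},{"dx":0.026,"dy":0.075,"dz":0,"ax":0,"ay":0,"az":0},{"dx":0.045,"dy":0.13,"dz":0,"ax":0,"ay":0,"az":0},{"dx":0.064,"dy":0.185,"dz":0,"ax":0,"ay":0,"az":0},{"dx":0.083,"dy":0.24,"dz":0,"ax":0,"ay":0,"az":0}]'
python3 -m handwheel '[{"dx":0.014,"dy":0.04,"dz":0,"ax":0,"ay":0,"az":0},{"dx":0.0205,"dy":0.062,"dz":0,"ax":0,"ay":0,"az":0},{"dx":0.0205,"dy":0.062,"dz":0,"ax":0,"ay":0,"az":0},{"dx":0.0205,"dy":0.062,"dz":0,"ax":0,"ay":0,"az":0},{"dx":0.0205,"dy":0.062,"dz":0,"ax":0,"ay":0,"az":0}]'
python3 - <<'E'
from h import *
print(solve([.5255,-.008,.147],-.227), R.from_quat(np.roll(manip.state()["tool_rot"],-1)).as_matrix()[:,2].round(4))
E
```

```text
time: 19.18
tool_pos: [0.5205, 0.0558, 0.1495]
tool_rot: [-0.0, 0.993, -0.116, 0.0]
contact_force: [1.2, -0.0, -2.1]
gripper_width: 0.682
time: 19.8
tool_pos: [0.5261, -0.0065, 0.1495]
tool_rot: [-0.0, 0.993, -0.116, -0.0]
contact_force: [0.6, 0.0, -1.8]
gripper_width: 0.683
(array([-0.0002,  0.0016,  0.0025]), array([-0.0002,  0.0003, -0.0046])) [-3.e-04  3.e-04 -1.e+00]
```

```bash
python3 -m handwheel '[{"dx":0,"dy":0.0015,"dz":0.02,"ax":0,"ay":0,"az":0},{"dx":0,"dy":0.0015,"dz":0.04,"ax":0,"ay":0,"az":0},{"dx":0,"dy":0.0015,"dz":0.055,"ax":0,"ay":0,"az":0},{"dx":0,"dy":0.0015,"dz":0.064,"ax":0,"ay":0,"az":0},{"dx":0,"dy":0.0015,"dz":0.064,"ax":0,"ay":0,"az":0}]'
python3 -m handwheel '[{"dx":0,"dy":0,"dz":0.001,"ax":0,"ay":0,"az":0},{"dx":0,"dy":0,"dz":0.002,"ax":0,"ay":0,"az":0},{"dx":0,"dy":0,"dz":0.002,"ax":0,"ay":0,"az":0}]'
python3 -m handwheel '[{"dx":0,"dy":0,"dz":0.001,"ax":0,"ay":0,"az":0},{"dx":0,"dy":0,"dz":0.0015,"ax":0,"ay":0,"az":0},{"dx":0,"dy":0,"dz":0.0015,"ax":0,"ay":0,"az":0}]'
python3 -m handwheel '[{"dx":0,"dy":0,"dz":0.0005,"ax":0,"ay":0,"az":0},{"dx":0,"dy":0,"dz":0.001,"ax":0,"ay":0,"az":0},{"dx":0,"dy":0,"dz":0.001,"ax":0,"ay":0,"az":0}]'
```

```text
time: 20.42
tool_pos: [0.5252, -0.0089, 0.0845]
tool_rot: [-0.0, 0.993, -0.116, -0.001]
contact_force: [-0.5, -0.7, -0.9]
gripper_width: 0.682
time: 20.8
tool_pos: [0.5262, -0.009, 0.0841]
tool_rot: [0.0, 0.993, -0.116, 0.0]
contact_force: [-0.4, 0.0, -1.9]
gripper_width: 0.682
time: 21.18
tool_pos: [0.5258, -0.0089, 0.082]
tool_rot: [-0.0, 0.993, -0.116, -0.0]
contact_force: [-0.5, -0.4, -2.1]
gripper_width: 0.683
time: 21.55
tool_pos: [0.5258, -0.0089, 0.081]
tool_rot: [-0.0, 0.993, -0.116, -0.0]
contact_force: [-0.4, 0.6, -1.3]
gripper_width: 0.681
```

```bash
for i in 1 2 3; do python3 -c "
from h import *
print(np.round(manip.state()['contact_force'],2))"; python3 -m handwheel '[{"dx":0,"dy":0.0,"dz":0.0005,"ax":0,"ay":0,"az":0},{"dx":0,"dy":0,"dz":0.0007,"ax":0,"ay":0,"az":0},{"dx":0,"dy":0,"dz":0.0007,"ax":0,"ay":0,"az":0}]' | grep -E "pos|force"; done
```

```text
[-0.39  0.61 -1.32]
tool_pos: [0.5259, -0.0089, 0.0804]
contact_force: [-0.5, 0.2, -2.2]
[-0.51  0.22 -2.24]
tool_pos: [0.5259, -0.0089, 0.0797]
contact_force: [-0.4, -0.3, -1.8]
[-0.44 -0.31 -1.79]
tool_pos: [0.5259, -0.0089, 0.0791]
contact_force: [-0.0, 0.3, -0.7]
```

```bash
for i in 1 2; do python3 -m handwheel '[{"dx":0,"dy":0.0,"dz":0.0005,"ax":0,"ay":0,"az":0},{"dx":0,"dy":0,"dz":0.0005,"ax":0,"ay":0,"az":0},{"dx":0,"dy":0,"dz":0.0005,"ax":0,"ay":0,"az":0}]' | grep -E "pos|force"; done
```

```text
tool_pos: [0.5259, -0.009, 0.0787]
contact_force: [-0.9, 0.1, 1.3]
tool_pos: [0.5259, -0.0089, 0.0782]
contact_force: [-1.8, 0.4, 1.8]
```

```bash
python3 -m handwheel '[{"dx":0,"dy":0,"dz":-0.0004,"ax":0,"ay":0,"az":0},{"dx":0,"dy":0,"dz":-0.0004,"ax":0,"ay":0,"az":0}]'
python3 -m handwheel '[{"dx":0,"dy":0,"dz":0,"ax":0,"ay":0,"az":0},{"dx":0,"dy":0,"dz":0,"ax":0,"ay":0,"az":0},{"dx":0,"dy":0,"dz":0,"ax":0,"ay":0,"az":0},{"dx":0,"dy":0,"dz":0,"ax":0,"ay":0,"az":0},{"dx":0,"dy":0,"dz":0,"ax":0,"ay":0,"az":0}]' 0
python3 - <<'E'
from h import *
f=manip.grab_frame("wrist"); cv2.imwrite("pics/wrist10.png",f["image"])
E
```

```text
time: 23.68
tool_pos: [0.5259, -0.0089, 0.0784]
tool_rot: [-0.0, 0.993, -0.116, 0.0]
contact_force: [-0.5, -0.2, 0.0]
gripper_width: 0.68
time: 24.3
tool_pos: [0.5259, -0.0089, 0.0784]
tool_rot: [-0.0, 0.993, -0.116, 0.0]
contact_force: [0.9, -0.4, 0.1]
gripper_width: 1.001
```

View pics/wrist10.png

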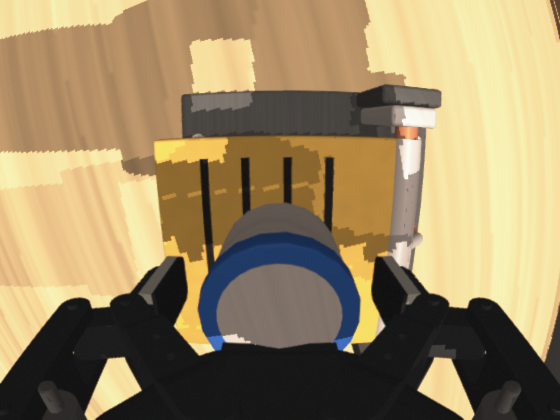

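The tin stands free on the rest at (278,300), with gaps to both pads at (170,285) and (395,285). I'll lift straight up, then move away.

```bash
python3 -m handwheel '[{"dx":0,"dy":0,"dz":-0.01,"ax":0,"ay":0,"az":0},{"dx":0,"dy":0,"dz":-0.03,"ax":0,"ay":0,"az":0},{"dx":0,"dy":0,"dz":-0.06,"ax":0,"ay":0,"az":0},{"dx":0,"dy":0,"dz":-0.1,"ax":0,"ay":0,"az":0},{"dx":0,"dy":0,"dz":-0.15,"ax":0,"ay":0,"az":0}]'
python3 -m handwheel '[{"dx":-0.04,"dy":0,"dz":-0.02,"ax":0,"ay":0,"az":0},{"dx":-0.08,"dy":0,"dz":-0.03,"ax":0,"ay":0,"az":0},{"dx":-0.1,"dy":-0.03,"dz":-0.03,"ax":0,"ay":0,"az":0},{"dx":-0.1,"dy":-0.03,"dz":-0.03,"ax":0,"ay":0,"az":0},{"dx":-0.1,"dy":-0.03,"dz":-0.03,"ax":0,"ay":0,"az":0}]'
sed 's#dict(np.load(f"pics/{n}0.npz"))#manip.grab_frame(n);cv2.imwrite(f"pics/{n}11.png",f["image"])#' meas.py > meas2.py; python3 meas2.py | grep -E "obj|top|scene"
python3 - <<'E'
from h import *
f=manip.grab_frame("scene"); P=cloud(f); H,S,V=cv2.split(cv2.cvtColor(f["image"],cv2.COLOR_BGR2HSV))
m=((H>100)&(H<130)&(S>100)&(P[...,2]>.1)&(P[...,0]<.6)&(abs(P[...,1])<.1)); print("lid pts",m.sum(),P[m].mean(0).round(4),np.percentile(P[m][:,2],[5,50,95]).round(4))
m=((H>18)&(H<36)&(S>130)&(P[...,2]>.055)&(P[...,2]<.09)&(abs(P[...,0]-.53)<.12)&(abs(P[...,1]+.01)<.12)); print("flap z",np.median(P[m][:,2]))
E
```

```text
time: 24.98
tool_pos: [0.5252, -0.0088, 0.2295]
tool_rot: [-0.0, 0.993, -0.116, -0.001]
contact_force: [0.2, -0.3, 0.3]
gripper_width: 1.001
time: 25.6
tool_pos: [0.4357, 0.0431, 0.2588]
tool_rot: [0.0, 0.993, -0.116, 0.0]
contact_force: [1.0, -0.5, 0.0]
gripper_width: 1.002
top table z med 9.918622033366908e-05
yellow 702 [ 0.452 -0.077  0.055] [0.595 0.055 0.555] top pts [ 0.4548 -0.0183  0.5529]
obj 757 [0.629 0.289 0.03 ] [0.771 0.414 0.053]
obj 99 [0.6   0.473 0.03 ] [0.741 0.5   0.047]
obj 572 [ 0.599 -0.413  0.03 ] [ 0.666 -0.346  0.209]
obj 5137 [ 0.3   -0.109  0.032] [0.627 0.111 0.587]
obj 307 [ 0.486 -0.331  0.031] [ 0.546 -0.273  0.067]
obj 390 [ 0.377 -0.5    0.031] [ 0.438 -0.441  0.09 ]
obj 459 [0.333 0.448 0.031] [0.421 0.5   0.071]
scene table z med 0.0008519452123033622
yellow 719 [ 0.457 -0.079  0.064] [0.593 0.06  0.074] top pts [0.536  0.0006 0.0694]
obj 9090 [ 0.3   -0.017  0.273] [0.513 0.11  0.583]
obj 342 [ 0.379 -0.499  0.03 ] [ 0.439 -0.442  0.086]
obj 879 [ 0.602 -0.403  0.03 ] [ 0.667 -0.347  0.205]
obj 289 [ 0.487 -0.334  0.03 ] [ 0.546 -0.272  0.063]
obj 1997 [ 0.455 -0.111  0.03 ] [0.629 0.064 0.129]
obj 702 [0.334 0.446 0.03 ] [0.424 0.5   0.065]
obj 1397 [0.63  0.287 0.03 ] [0.771 0.411 0.049]
obj 159 [0.598 0.471 0.03 ] [0.722 0.496 0.043]
lid pts 75 [0.5384 0.0031 0.1245] [0.1213 0.1249 0.1272]
flap z 0.06924280775756031
```

View pics/scene11.png

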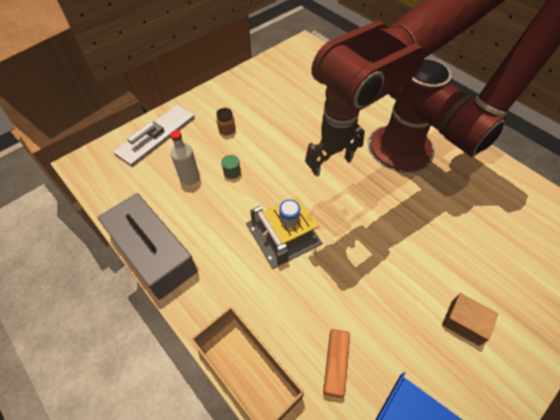

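View pics/top11.png

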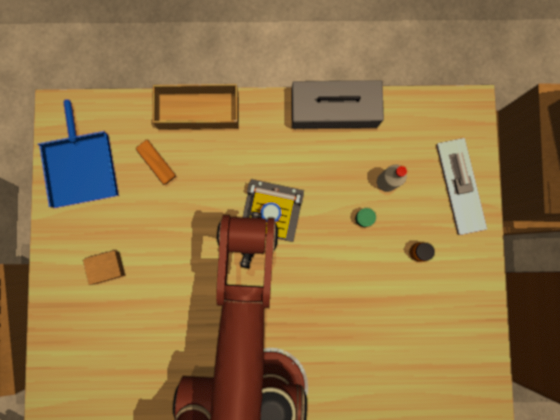

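The tin stands upright on the middle of the rest at (290,211) in the scene view and (271,213) from above. The bystanders read the same as before. One quick check of its position, then I hand in.

```bash
python3 - <<'E'
from h import *
f=manip.grab_frame("scene"); P=cloud(f)
m=(P[...,2]>.118)&(P[...,2]<.135)&(abs(P[...,0]-.53)<.08)&(abs(P[...,1])<.08)
(x,y),r=cv2.minEnclosingCircle(P[m][:,:2].astype(np.float32)); print(x,y,r,np.percentile(P[m][:,2],[5,50,95]))
q=P[m]; A=np.c_[q[:,:2]-[x,y],np.ones(len(q))]; print("tilt",np.linalg.lstsq(A,q[:,2],rcond=None)[0])
s=manip.state(); print(s["time"],s["contact_force"])
manip.job_done()
E
```

```text
0.5268338918685913 -0.00819559395313263 0.030951207503676414 [0.12123232 0.1252901  0.12821588]
tilt [-0.01410634 -0.01729407  0.12511176]
25.8 [-0.13524394 -0.19702722  0.91669955]
the job is handed in; nothing more can be done
```

The rest is folded down and holding, and the tin with the blue lid is standing upright on its middle. I handed the job in at 25.8 s of the allowed 72 s.

- **Folding:** I pushed the rest over from behind with the closed fingers. Readings peaked at about 8 N. It snapped to its lower stop, and I took the hand off it.
- **Proof press:** I pressed down on the front half, about 96 mm in front of the hinge. The load stayed at roughly 11–12.6 N for more than 2 s, and the rest held. The fingertip also dragged sideways with about 5–6 N, so the total push was about 14 N at most.
- **Height offset:** Touch and camera both put the lowered top face about 69–70 mm above the ledge. The hinge therefore sits roughly 4–5 mm below nominal.
- **Placing the tin:** I gripped the tin by its body, lowered it onto the rest with about 4 N of contact, and let go.

**Last checks:**
- The lid centre measured (0.527, -0.008) m, within 2 mm of my estimate of the seat.
- The fitted tilt of about 0.02 rad is within the camera noise.
- The rest was still down at 69 mm.
- The bystanders measured the same as at the start, within the camera noise. The arm was clear of everything.

No check failed. Single force readings scattered by about 1 N.

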